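Dip-gauge the probe well of a canister

ROBOT

A 6-joint arm with a two-finger parallel gripper is mounted at the origin on the work surface. World frame = base frame: x ahead of the robot, y to its left, z up, the work surface at z = 0. Lengths are in m, angles in rad, forces in N, time in s.
With the tool pointing down it reaches from about 0.25 to 0.725 m from the base axis. Payload 4 kg.
Tool frame: the origin (TCP) lies midway between the tips of the shut fingers; the grasp point (between the pads) lies 19 mm behind it (bot.grip_point_offset is the distance from the TCP to the grasp point, in m); z points along the fingers, y is the line along which they close (so a half turn about z gives the same grasp; the last joint's range is limited). The gripper opens to 85 mm and grips with 20 to 120 N. Pads are 22 mm wide; open, the fingers measure 114 mm over their backs; the gripper's body (76 mm by 85 mm) begins 54 mm behind the grasp point. The pads swing forward as they close: fully open they stand 13 mm farther back than shut.
Start: joints at [-1.34, 0.241, 0.005, 1.335, 0, 1.571], TCP at [0.114, -0.487, 0.231] pointing down, gripper open.
Joint ranges: [-2.72, 2.72], [-1.05, 1.87], [-1.09, 1.28], [-1.99, 2.15], [-1.42, 1.44], [-3.14, 3.14]. Speed limits (rad/s): [2.79, 2.79, 3.14, 3.14, 3.14, 3.14].

INTERFACE

Orientations are given as a unit quaternion [x, y, z, w].
In Python, from workcell import bot gives the robot as it stands.
- The arm moves only by the tool step_arm, never from a script. Its argument "targets" is text: rows parted by semicolons, each of 7 numbers parted by spaces: the opening, from -1 (shut) to 1 (fully open), so that 0 is half open, then the shift along the world's x, y, z normalised to -1 to 1, where 1 is 0.5 m, then the turn, a rotation vector about the world's x, y, z normalised to -1 to 1, where 1 is pi/4 rad. In form: gripper x y z wx wy wz; .... A call has 1 to 10 rows; each row is the pose to reach, as a shift and turn from the pose commanded when the call began; what a row does not reach only later rows make up. A row lasts 1/12 s, in which the tool goes at most 41.7 mm and 7.16 degrees, less where a joint would pass 70% of its speed; a pose out of reach is approached as far as the arm can. A call with a number of a shift or a turn outside -1 to 1 is refused whole. A call with a gripper value outside its range is refused whole. The fingers move at their own pace and stop on an object; the grip force is fixed at half the most. Time passes only in rows, so rows that repeat a pose let the fingers close. It gives the time, the measured TCP pose, the force, the opening and the grip force at its end, in the units of the state.
- bot.get_obs(): the state, without advancing time (a new reading comes with each control period).
- bot.camera(name): name is "scene" or "side" or "wrist"; returns the picture (420x560x3 uint8, red, green, blue); there is no depth.
- bot.camera_info(name): a dict with "vertical_fov" (degrees; the focal length in pixels is half the picture's height over the tangent of half this angle, whatever the lens; pixels are square), "cx", "cy" (the principal point, pixels), "pose" (4x4, takes a point from camera to world coordinates). Camera axes: x right, y up, looking along -z (the intrinsics and any distortion apply to the point x, -y, -z); pixel columns grow to the right and rows downward; lengths in m; the calibration is good to about 2 mm. A picture is of the moment at which its call begins: read the wrist's pose just before it. camera_info takes no time and is no camera call; for the wrist camera it gives the pose at the moment of the call.
- bot.job_done(): hands the job in; it is judged then, once.
The state is a dict: "clock": time; "joint_pos": joint angles; "joint_vel": joint speeds; "tau": joint torques, N m; "eef_pos": TCP position; "tool_rot": TCP orientation; "ft_force": force on the tool from outside, world axes, zero at the start; "ft_torque": the same for the moment, N m; "grip_width": finger opening in m; "grasp_force": force on a finger pad.
Only numpy, scipy, OpenCV 4.12 (cv2) and the standard library are available. Lean on these libraries where they do the work, as an engineer would, in place of code of your own. Each camera call takes 0.05 s, during which the arm holds its last target. There are 200 camera calls.

TASK

Take the dip gauge out of its bench holder and lower its rod into the narrow probe well in the lid of the white canister, pressing gently until the rod stands firmly on the bottom of the well, so that the sliding collar, pushed up the rod by the lid, marks the depth. Leave the gauge standing there upright with its collar down on the lid, let go of it, and leave the other jars and lids alone.

Things in the scene. Friction and masses are not known exactly. Their poses are not given: they have to be found in the camera images.
- gauge_grip (a point): Centre of the dip gauge's black handle, an upright cylinder 22 mm in diameter and 56 mm long, whose mid-height this point is; its z axis runs up along the gauge. Below the handle (28 mm under this point) is a steel flange 48 mm across and 6 mm thick, and below that a steel rod 10 mm in diameter and 115 mm long with a round end. The gauge weighs about 0.17 kg and at the start hangs upright by its flange in the holder; it lifts straight out.
- gauge_tip (a point): The lower end of the gauge's rod, on its axis, 149 mm below gauge_grip.
- collar (a joint): How far the aluminium marking collar (32 mm across, 12 mm high, round the rod) has been slid up from its lowest place (m, 0 to 0.085). Its underside is 15 mm above the rod's tip at 0. It grips the rod by friction: it takes about 5 N to slide it and it stays where it is left. It starts low on the rod (0 to 0.012).
- collar_under (a point): Centre of the collar's underside, on the rod's axis, 15 mm plus the joint value above the rod's tip.
- gauge: The dip gauge itself, a loose thing; its origin is at the tip of the rod, its z axis runs up the rod to the handle. The collar belongs to it.
- holder: Bench holder, grey, fixed to the bench: a plate 100 by 90 mm and 8 mm thick on four thin legs, its top 135 mm above the bench, with a 39 mm hole in the middle in which the gauge hangs. Origin on the bench below the hole.
- canister: White canister 92 mm across with a cream lid 87 mm across, clamped in a black ring 124 mm across, fixed to the bench. Its flat lid top is 112 mm above the bench and has one hole in the middle, the probe well. Origin on the bench under its centre, z up.
- well_mouth (a point): Centre of the well's mouth at the level of the lid's flat top. The mouth is a funnel 26 mm across that narrows to the 13 mm bore 8 mm below the lid top. The bore runs straight down and is closed by a hard flat bottom; the depth from lid top to bottom differs each time, between 45 and 90 mm, is not told and cannot be seen. More than 20 N on the bottom, or 30 N on the lid or the bore, is too rough for it.
- jar_a: Bystander: loose white jar with a cream lid, 84 mm across, 115 mm high, no hole in the lid. Origin at its underside.
- jar_b: Bystander: loose white jar with a cream lid, 72 mm across, 100 mm high, no hole in the lid. Origin at its underside.
- spare_lid: Bystander: loose cream lid, 87 mm across, 22 mm high, lying on the bench. Origin at its underside.
- empty_ring: Bystander: an empty black ring holder, 124 mm across, 18 mm high, fixed to the bench. Origin at its underside.
Not all that is in view belongs to the job. What is shaped like the gauge but purple or turquoise is not meant.

How it is judged:
By the outcome, as a careful person would: the job done as asked, in the order asked, and still so for the second after the job is handed in, with the robot touching nothing.
It also fails if it takes over 50 s, if anything falls off the work surface, if the arm or the gripper's body presses on something with over 40 N, if the wrist force passes 120 N, or if a joint passes its speed limit or range.

## Working session

There is one attempt and no reset: what is moved stays moved. The work goes in short steps, Python scripts to look and compute and a tool call to move; the robot and the scene stay as the last step left them, time stands still between calls to the robot, and variables do not carry over. Pictures are saved under pics/ and viewed, at most 10 in all, crops included, and the job is handed in when it is done.

Besides the shell and the picture viewer there is one more tool, called after "Emit:" as name(argument=value, ...) on one line, values as JSON. step_arm: Moves the arm, as the interface text tells. Scaled input: -1 to 1 covers 0.5 m each way for a shift and pi/4 rad each way for a turn. Its arguments: {"type":"object","properties":{"targets":{"type":"string"}},"required":["targets"]}

```bash
mkdir -p pics; cat > h.py <<'E'
import numpy as np, cv2
from workcell import bot
def cal(name):
    i=bot.camera_info(name); return i
def ray(i,u,v):
    f=210/np.tan(np.radians(i["vertical_fov"])/2)
    P=np.array(i["pose"]); d=np.array([(u-i["cx"])/f,-(v-i["cy"])/f,-1.0])
    return P[:3,3],P[:3,:3]@d
def onplane(i,u,v,z):
    o,d=ray(i,u,v); return o+d*(z-o[2])/d[2]
def proj(i,p):
    f=210/np.tan(np.radians(i["vertical_fov"])/2)
    P=np.array(i["pose"]); c=P[:3,:3].T@(np.array(p)-P[:3,3])
    return i["cx"]+f*c[0]/-c[2], i["cy"]-f*c[1]/-c[2]
def tri(i1,p1,i2,p2):
    A=np.zeros((3,3));b=np.zeros(3);L=[]
    for i,p in((i1,p1),(i2,p2)):
        o,d=ray(i,*p);d=d/np.linalg.norm(d);M=np.eye(3)-np.outer(d,d);A+=M;b+=M@o;L.append((o,M))
    x=np.linalg.solve(A,b);return x,[np.linalg.norm(M@(x-o)) for o,M in L]
E
python3 - <<'E'
from h import *
for n in("scene","side"):
    im=bot.camera(n);cv2.imwrite(f"pics/{n}0.png",im[:,:,::-1])
    i=cal(n);print(n,{k:(np.round(v,3).tolist() if k=="pose" else v) for k,v in i.items()})
E
```

```text
scene {'vertical_fov': 52.63787391726452, 'cx': 281.69074995346546, 'cy': 203.63085193160018, 'pose': [[-0.617, -0.475, 0.628, 1.316], [0.787, -0.37, 0.494, 0.556], [-0.002, 0.799, 0.602, 0.782], [0.0, 0.0, 0.0, 1.0]]}
side {'vertical_fov': 42.44678842042005, 'cx': 278.9241790350795, 'cy': 213.70301498505424, 'pose': [[-0.935, 0.185, -0.302, 0.156], [-0.354, -0.541, 0.763, 1.22], [-0.023, 0.82, 0.572, 1.052], [0.0, 0.0, 0.0, 1.0]]}
```

View pics/scene0.png

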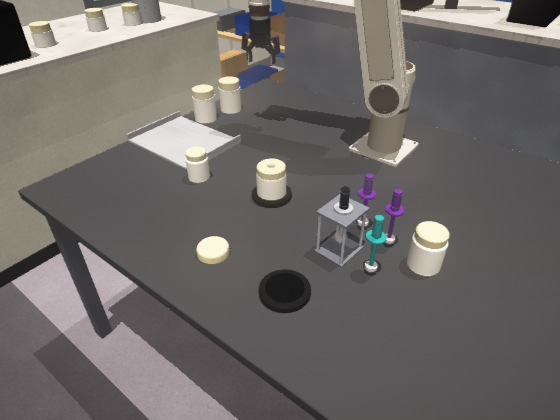

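View pics/side0.png

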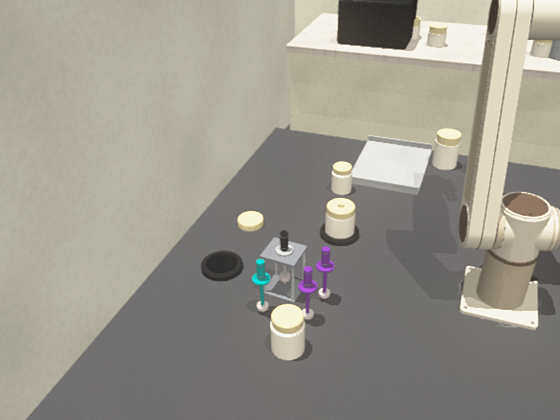

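Scene view: the black-handled gauge is in the grey holder at (345,197), and the canister in its black ring is at (271,180). In the side view they are at (284,241) and (340,217). Candidates for the gauge, by scene pixel: black (345,197), purple (368,185), purple (396,200), turquoise (377,228). Only the black one hangs in the grey holder, so it fits. I'll confirm with an enlarged crop.

```bash
python3 - <<'E'
from h import *
a=cv2.imread("pics/scene0.png");b=cv2.imread("pics/side0.png")
c1=cv2.resize(a[150:270,240:410],None,fx=4,fy=4,interpolation=cv2.INTER_CUBIC)[:, :]
c1=cv2.resize(a[150:270,240:420],(400*1,267),interpolation=cv2.INTER_CUBIC)
c2=cv2.resize(b[190:310,220:400],(400,267),interpolation=cv2.INTER_CUBIC)
cv2.imwrite("pics/crop.png",np.hstack([c1,c2]))
S,D=cal("scene"),cal("side")
x,e=tri(S,(345,197),D,(284,241));print("grip",x,e)
x,e=tri(S,(271,164),D,(340.5,205));print("lid",x,e)
print(onplane(S,271,165.5,.112),onplane(D,340.5,206,.112))
o=bot.get_obs();print(o["clock"],o["eef_pos"],o["tool_rot"],o["grip_width"],o["ft_force"])
i=cal("wrist");print(np.round(i["pose"],3),i["vertical_fov"],i["cx"],i["cy"],bot.grip_point_offset)
E
```

```text
grip [0.5640578  0.16048461 0.17148546] [np.float64(0.00017692477796028334), np.float64(0.00017692477796038203)]
lid [ 0.48802346 -0.13513553  0.11560617] [np.float64(0.0007726373081218407), np.float64(0.000772637308121958)]
[ 0.48920943 -0.13462274  0.112     ] [ 0.48772983 -0.13367298  0.112     ]
0.1 [ 0.11425698 -0.48619927  0.23050296] [ 9.93348703e-01  1.15141099e-01 -1.01489285e-04 -9.33463851e-04] 0.08542327234213018 [-0.13345643 -0.03412686 -0.25300483]
[[ 0.229  0.938  0.26   0.18 ]
 [-0.973  0.221  0.059 -0.472]
 [-0.002 -0.266  0.964  0.373]
 [ 0.     0.     0.     1.   ]] 58.04809674201229 285.5766594451453 218.77743468850775 0.0187
```

View pics/crop.png

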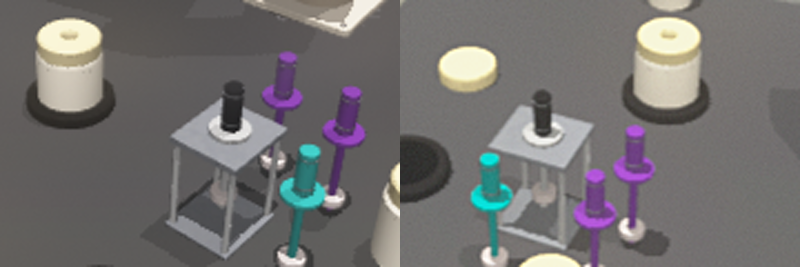

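The crop confirms it: the black handle and steel flange hang in the grey holder, and the purple and turquoise ones stand free nearby. The canister lid shows its hole at scene (271,165). Next I work out the decoy positions for finger clearance.

```bash
python3 - <<'E'
from h import *
S,D=cal("scene"),cal("side")
g=np.array([.564,.160])
for n,p,q in(("purA",(369,185),(326,257)),("purA'",(369,185),(308,278)),("purB",(397,201),(308,278)),("turq",(378,228),(261,270))):
    x,e=tri(S,p,D,q);d=x[:2]-g;print(n,x.round(3),round(e[0],4),np.round(np.linalg.norm(d),3),np.degrees(np.arctan2(d[1],d[0])).round())
for n,c in(("scene",[(319,213),(343,197),(368,213),(342,226)]),("side",[(274,243),(306,250),(294,263),(262,256)])):
    print(n,[onplane(cal(n),u,v,.135)[:2].round(3).tolist() for u,v in c])
E
```

```text
purA [0.447 0.164 0.148] 0.0027 0.117 178.0
purA' [0.472 0.196 0.137] 0.0317 0.099 159.0
purB [0.467 0.255 0.147] 0.0017 0.136 136.0
turq [0.589 0.266 0.147] 0.0023 0.109 77.0
scene [[0.616, 0.122], [0.522, 0.133], [0.542, 0.216], [0.624, 0.192]]
side [[0.604, 0.134], [0.511, 0.134], [0.524, 0.196], [0.614, 0.197]]
```

Emit:
step_arm(targets="1 0 0 0.1 0 0 0; 1 0.06 0.08 0.15 0 0 0.1; 1 0.11 0.15 0.18 0 0 0.25; 1 0.16 0.22 0.18 0 0 0.4; 1 0.21 0.3 0.18 0 0 0.55; 1 0.26 0.37 0.18 0 0 0.7; 1 0.31 0.45 0.18 0 0 0.85; 1 0.36 0.52 0.18 0 0 0.85; 1 0.41 0.59 0.18 0 0 0.85; 1 0.45 0.65 0.18 0 0 0.85")

```text
clock: 0.93
eef_pos: [0.3221, -0.1856, 0.3212]
tool_rot: [0.901, 0.434, -0.0, 0.0]
ft_force: [1.3, -0.7, 0.0]
grip_width: 0.0851
grasp_force: 0.0
```

Emit:
step_arm(targets="1 0.05 0.07 0 0 0 0.15; 1 0.1 0.14 0 0 0 0.3; 1 0.15 0.21 0 0 0 0.45; 1 0.2 0.28 0 0 0 0.6; 1 0.25 0.36 0 0 0 0.75; 1 0.3 0.43 0 0 0 0.86; 1 0.35 0.5 0 0 0 0.86; 1 0.4 0.57 0 0 0 0.86; 1 0.45 0.64 0 0 0 0.86; 1 0.45 0.64 0 0 0 0.86")

```text
clock: 1.77
eef_pos: [0.5485, 0.1369, 0.3193]
tool_rot: [0.705, 0.71, -0.0, -0.001]
ft_force: [-0.4, -0.4, -0.9]
grip_width: 0.0858
grasp_force: 0.0
```

Emit:
step_arm(targets="1 0 0 0 0 0 0; 1 0 0 0 0 0 0; 1 0 0 0 0 0 0")

```text
clock: 2.02
eef_pos: [0.5462, 0.132, 0.3208]
tool_rot: [0.706, 0.708, -0.001, -0.0]
ft_force: [-0.2, 0.3, -0.3]
grip_width: 0.0855
grasp_force: 0.0
```

```bash
python3 - <<'E'
from h import *
o=bot.get_obs();i=cal("wrist");im=bot.camera("wrist");cv2.imwrite("pics/w1.png",im[:,:,::-1])
print(o["clock"],o["joint_pos"],o["eef_pos"],o["tool_rot"])
print("expect top",proj(i,(.564,.160,.197)),"flange",proj(i,(.564,.160,.141)))
np.save("w1.npy",i["pose"])
E
```

```text
2.0167 [ 2.37286995e-01  3.55572537e-01  3.92804136e-01  1.60965340e+00
 -3.73148987e-04  1.80523679e+00] [0.54618545 0.13197468 0.32080686] [ 7.06099311e-01  7.08112327e-01 -7.90520175e-04 -2.65378887e-04]
expect top (np.float64(311.2534372728785), np.float64(170.7822335931254)) flange (np.float64(307.0754424030517), np.float64(161.2525823581086))
```

View pics/w1.png

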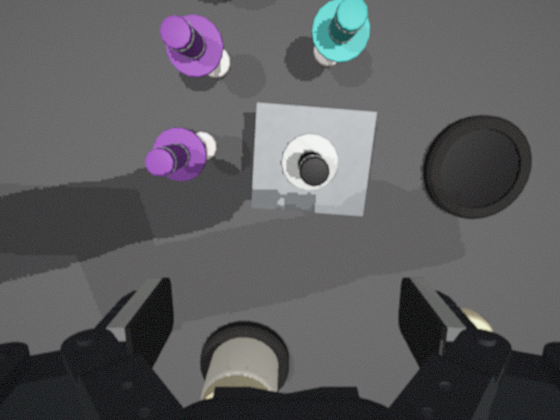

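The wrist view shows the black handle top at about (315,170) and the white flange at about (309,161) on the grey plate. The decoys are well clear at the top left and top.

```bash
python3 - <<'E'
from h import *
im=cv2.imread("pics/w1.png");i=cal("wrist");i["pose"]=np.load("w1.npy")
g=cv2.cvtColor(im,cv2.COLOR_BGR2GRAY);r=g[125:205,265:360]
m=(r>195).astype(np.uint8);c=max(cv2.findContours(m,0,2)[0],key=cv2.contourArea)
(u,v),ax,_=cv2.fitEllipse(cv2.convexHull(c));u+=265;v+=125;print("flange",u,v,ax,onplane(i,u,v,.141))
d=(r<75).astype(np.uint8);cs=cv2.findContours(d,0,2)[0];c=max(cs,key=cv2.contourArea);print(cv2.boundingRect(c))
print("top",onplane(i,315,170,.197))
E
```

```text
flange 309.86329650878906 161.49885940551758 (55.21554946899414, 57.305091857910156) [0.56636942 0.15980041 0.141     ]
(33, 27, 30, 33)
top [0.56663092 0.16056276 0.197     ]
```

Emit:
step_arm(targets="1 0.041 0.056 0 0 0 0; 1 0.041 0.056 -0.05 0 0 0; 1 0.041 0.056 -0.1 0 0 0; 1 0.041 0.056 -0.15 0 0 0; 1 0.041 0.056 -0.2 0 0 0; 1 0.041 0.056 -0.24 0 0 0; 1 0.041 0.056 -0.28 0 0 0; 1 0.041 0.056 -0.32 0 0 0; 1 0.041 0.056 -0.338 0 0 0; 1 0.041 0.056 -0.338 0 0 0")

```text
clock: 2.9
eef_pos: [0.5653, 0.1588, 0.1504]
tool_rot: [0.707, 0.708, -0.002, -0.001]
ft_force: [0.1, -0.1, -0.7]
grip_width: 0.0854
grasp_force: 0.0
```

Emit:
step_arm(targets="1 0 0 0 0 0 0; 1 0 0 0 0 0 0")

```text
clock: 3.07
eef_pos: [0.5681, 0.1603, 0.1541]
tool_rot: [0.706, 0.708, 0.001, 0.001]
ft_force: [-0.6, 0.2, 0.7]
grip_width: 0.0853
grasp_force: 0.0
```

Centred within about 2 mm, so I close the gripper.

Emit:
step_arm(targets="-1 0 0 0 0 0 0; -1 0 0 0 0 0 0; -1 0 0 0 0 0 0; -1 0 0 0 0 0 0; -1 0 0 0 0 0 0; -1 0 0 0 0 0 0; -1 0 0 0 0 0 0; -1 0 0 0 0 0 0")

```text
clock: 3.73
eef_pos: [0.5672, 0.1606, 0.1526]
tool_rot: [0.706, 0.708, 0.0, -0.0]
ft_force: [-1.4, 0.5, 2.4]
grip_width: 0.0208
grasp_force: 58.5
```

Emit:
step_arm(targets="-1 0 0 0 0 0 0; -1 0 0 0 0 0 0; -1 0 0 0 0 0 0; -1 0 0 0 0 0 0")

```text
clock: 4.07
eef_pos: [0.5672, 0.1606, 0.1526]
tool_rot: [0.706, 0.708, 0.0, -0.0]
ft_force: [-1.9, -0.6, 4.5]
grip_width: 0.0207
grasp_force: 58.6
```

Emit:
step_arm(targets="-1 0 0 0.02 0 0 0; -1 0 0 0.05 0 0 0; -1 0 0 0.09 0 0 0; -1 0 0 0.13 0 0 0; -1 0 0 0.17 0 0 0; -1 0 0 0.21 0 0 0; -1 0 0 0.25 0 0 0; -1 0 0 0.29 0 0 0; -1 0 0 0.32 0 0 0; -1 0 0 0.32 0 0 0")

```text
clock: 4.9
eef_pos: [0.5687, 0.1607, 0.316]
tool_rot: [0.706, 0.708, 0.003, 0.002]
ft_force: [0.1, 0.6, -0.9]
grip_width: 0.0208
grasp_force: 58.9
```

Emit:
step_arm(targets="-1 0 0 0 0 0 0; -1 0 0 0 0 0 0; -1 0 0 0 0 0 0")

```text
clock: 5.15
eef_pos: [0.5666, 0.1602, 0.3104]
tool_rot: [0.706, 0.708, -0.001, -0.001]
ft_force: [0.3, 0.2, -0.9]
grip_width: 0.0205
grasp_force: 58.9
```

```bash
python3 - <<'E'
from h import *
o=bot.get_obs();print(o["clock"],o["joint_pos"],o["eef_pos"],o["ft_force"],o["grip_width"])
ims=[]
for n in("scene","side"):
    im=bot.camera(n)[:,:,::-1];i=cal(n);p=o["eef_pos"];cv2.imwrite(f"pics/l_{n}.png",im)
    u,v=proj(i,(p[0],p[1],p[2]-.06));u,v=int(u),int(v);print(n,u,v,"tip exp",proj(i,(p[0],p[1],p[2]-.1326)),"canlid",proj(i,(.4885,-.134,.112)))
    ims.append(cv2.resize(im[max(v-55,0):max(v-55,0)+120,u-40:u+40],(400,600),interpolation=cv2.INTER_CUBIC))
cv2.imwrite("pics/l.png",np.hstack(ims))
E
```

```text
5.15 [ 2.75628577e-01  4.16190283e-01  4.55542256e-01  1.61353707e+00
 -8.51537191e-05  1.84349790e+00] [0.56662142 0.16022918 0.31038434] [ 0.26492817  0.18312741 -0.92024891] 0.02051769954430704
scene 347 169 tip exp (np.float64(344.55365765970913), np.float64(195.2876967923421)) canlid (np.float64(271.31296795918144), np.float64(165.46825346113886))
side 282 216 tip exp (np.float64(283.05604017759504), np.float64(238.92883633851443)) canlid (np.float64(340.28655880234146), np.float64(205.89877037461153))
```

View pics/l.png

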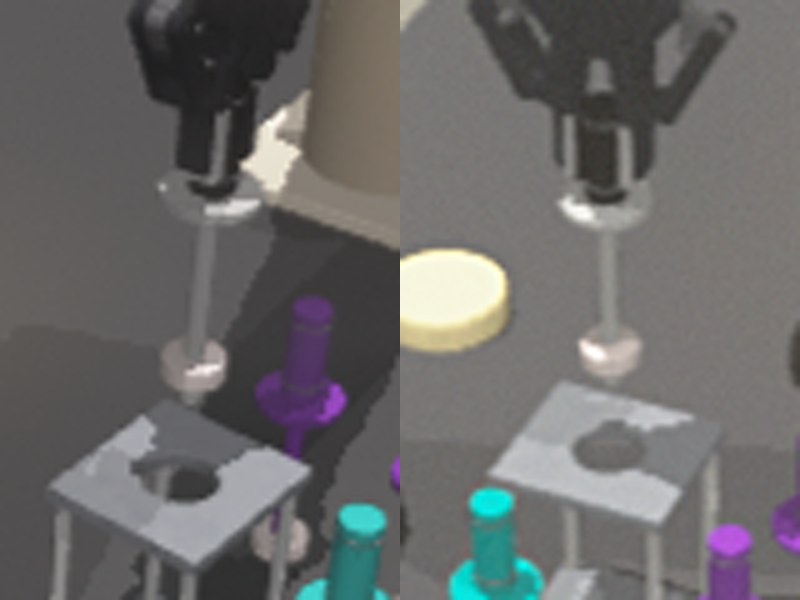

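The gauge is lifted clear and looks upright, with the collar low, in both views (tip at about scene (345,194)). I move 55 mm past the canister so the wrist camera looks straight at the well.

Emit:
step_arm(targets="-1 -0.01 -0.04 0 0 0 0; -1 -0.025 -0.11 0 0 0 0; -1 -0.04 -0.18 0 0 0 0; -1 -0.056 -0.25 0 0 0 0; -1 -0.072 -0.32 0 0 0 0; -1 -0.088 -0.39 0 0 0 0; -1 -0.104 -0.46 0 0 0 0; -1 -0.12 -0.53 0 0 0 0; -1 -0.138 -0.6 0 0 0 0; -1 -0.148 -0.65 0 0 0 0")

```text
clock: 6.08
eef_pos: [0.4917, -0.1671, 0.3117]
tool_rot: [0.707, 0.707, -0.001, -0.0]
ft_force: [0.7, 0.6, -1.7]
grip_width: 0.0205
grasp_force: 58.9
```

Emit:
step_arm(targets="-1 -0.008 -0.05 0 0 0 0; -1 -0.008 -0.05 0 0 0 0; -1 -0.008 -0.05 0 0 0 0; -1 -0.008 -0.05 0 0 0 0; -1 -0.008 -0.05 0 0 0 0")

```text
clock: 6.5
eef_pos: [0.4893, -0.1886, 0.312]
tool_rot: [0.706, 0.709, 0.0, -0.0]
ft_force: [-0.1, 0.5, -1.4]
grip_width: 0.0209
grasp_force: 58.9
```

```bash
python3 - <<'E'
from h import *
o=bot.get_obs();i=cal("wrist");im=bot.camera("wrist");cv2.imwrite("pics/w2.png",im[:,:,::-1])
print(o["clock"],o["eef_pos"],o["tool_rot"],o["ft_force"])
print("hole exp",proj(i,(.4885,-.134,.112)))
np.save("w2.npy",i["pose"])
E
```

```text
6.5 [ 0.48931893 -0.18857775  0.31199817] [ 7.05604569e-01  7.08605702e-01  1.11054604e-05 -3.89606812e-04] [-0.12423978  0.54759687 -1.42009072]
hole exp (np.float64(285.1574650613806), np.float64(128.44204383268732))
```

View pics/w2.png

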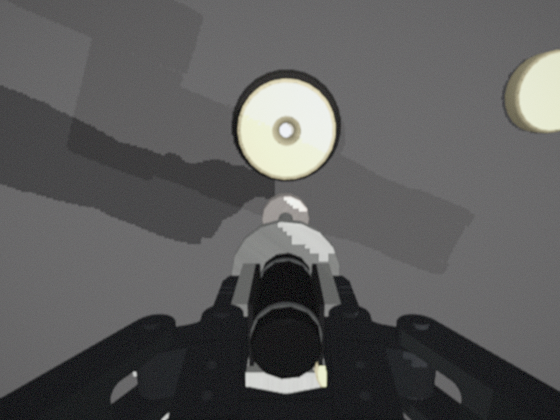

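The wrist view shows the lid centred at about (287,127), the well mouth at about (287,130), the held gauge's flange at about (286,250) and the collar at about (286,212).

```bash
python3 - <<'E'
from h import *
im=cv2.imread("pics/w2.png");i=cal("wrist");i["pose"]=np.load("w2.npy");hsv=cv2.cvtColor(im,cv2.COLOR_BGR2HSV)
sub=hsv[65:190,230:345]
m=((sub[...,2]>150)).astype(np.uint8)
c=max(cv2.findContours(m,0,2)[0],key=cv2.contourArea);(u,v),ax,_=cv2.fitEllipse(cv2.convexHull(c));u+=230;v+=65
print("lid",u,v,ax,onplane(i,u,v,.112).round(4))
g=cv2.cvtColor(im,cv2.COLOR_BGR2GRAY)[105:155,260:312]
d=(g<205).astype(np.uint8)
for c in cv2.findContours(d,0,2)[0]:
    if 150<cv2.contourArea(c)<1500:
        (u,v),ax,_=cv2.fitEllipse(c);u+=260;v+=105;print("funnel",u,v,ax,onplane(i,u,v,.112).round(4))
p=np.array([.4893,-.1886,.312])
for n,dz,r in(("flange",-.0146,.024),("collartop",-.1326+.027,.016)):
    print(n,[np.round(proj(i,p+[a,b,dz]),1).tolist() for a,b in((-r,0),(r,0),(0,r),(0,0))])
sg=hsv[190:222,250:325];print("collar cols by row")
for y in range(196,220,3):
    row=hsv[y,250:325,2].astype(int);k=np.where(row>120)[0];print(y,250+k.min() if len(k) else None,250+k.max() if len(k) else None)
E
```

```text
lid 286.33820724487305 128.40685653686523 (97.77725219726562, 100.70333862304688) [ 0.4895 -0.134   0.112 ]
funnel 286.27857971191406 130.33844375610352 (27.364107131958008, 28.129175186157227) [ 0.4895 -0.1356  0.112 ]
flange [[231.9, 268.1], [339.1, 268.7], [285.7, 216.6], [285.5, 268.4]]
collartop [[262.1, 215.8], [309.2, 216.0], [285.8, 192.8], [285.7, 215.9]]
collar cols by row
196 278 295
199 272 300
202 269 302
205 266 305
208 264 307
211 263 307
214 263 307
217 262 308
```

```bash
python3 - <<'E'
from h import *
im=cv2.imread("pics/w2.png");i=cal("wrist");i["pose"]=np.load("w2.npy")
g=cv2.cvtColor(im,cv2.COLOR_BGR2GRAY).astype(int)
for u in (278,282,286,290,294): print(u,g[188:200,u].tolist(),g[214:228,u].tolist())
for v in(245,255,262): print(v,[int(k) for k in np.where(g[v,225:347]>120)[0][[0,-1]]+225])
p=np.array([.4893,-.1886,.312])
t=np.linspace(-1,1,2001)
for n,dz,r,us in(("fl",-.0146,.024,(278,286,294)),("co",-.1056,.016,(278,286,294))):
    q=np.array([proj(i,p+[r*np.sin(a),r*np.cos(a),dz]) for a in t]);print(n,np.interp(us,q[:,0],q[:,1]).round(1))
for dz in(-.0146,-.1056):print("px/mm y",(np.array(proj(i,p+[0,.001,dz]))-proj(i,p+[0,0,dz])).round(2))
E
```

```text
278 [97, 98, 101, 98, 98, 102, 108, 113, 124, 139, 152, 160] [152, 147, 143, 132, 125, 116, 105, 107, 147, 183, 194, 196, 188, 166]
282 [97, 100, 99, 97, 100, 107, 118, 124, 136, 155, 159, 159] [103, 96, 96, 95, 97, 97, 106, 137, 177, 201, 208, 206, 199, 182]
286 [99, 97, 95, 96, 104, 110, 117, 139, 181, 221, 238, 234] [104, 102, 101, 101, 101, 101, 102, 121, 166, 200, 210, 209, 207, 205]
290 [100, 100, 99, 95, 103, 109, 117, 137, 181, 218, 235, 239] [123, 104, 99, 95, 95, 99, 96, 108, 147, 191, 210, 212, 208, 207]
294 [95, 98, 101, 98, 95, 95, 99, 112, 120, 152, 195, 227] [156, 155, 157, 155, 156, 149, 125, 105, 126, 174, 203, 212, 210, 208]
245 [241, 332]
255 [235, 335]
262 [234, 338]
fl [217.1 216.6 217.3]
co [194.  192.8 194.3]
px/mm y [ 0.01 -2.08]
px/mm y [ 0.01 -1.42]
```

Well at (0.4895, -0.135). Both the relative and absolute estimates agree to about 1 mm. I move above it with the tip about 12 mm over the lid.

Emit:
step_arm(targets="-1 0 0.04 0 0 0 0; -1 0 0.08 0 0 0 0; -1 0 0.108 0 0 0 0; -1 0 0.108 -0.03 0 0 0; -1 0 0.108 -0.06 0 0 0; -1 0 0.108 -0.09 0 0 0; -1 0 0.108 -0.11 0 0 0; -1 0 0.108 -0.11 0 0 0; -1 0 0.108 -0.11 0 0 0; -1 0 0.108 -0.11 0 0 0")

```text
clock: 7.38
eef_pos: [0.4898, -0.1353, 0.2581]
tool_rot: [0.706, 0.708, 0.0, 0.001]
ft_force: [-0.6, -0.6, -1.0]
grip_width: 0.0204
grasp_force: 59.0
```

```bash
python3 - <<'E'
from h import *
o=bot.get_obs();p=np.array(o["eef_pos"]);print(o["clock"],p,o["ft_force"],o["tool_rot"])
ims=[]
for n in("scene","side"):
    im=bot.camera(n)[:,:,::-1];i=cal(n);cv2.imwrite(f"pics/h_{n}.png",im)
    u,v=map(int,proj(i,(.4895,-.135,.14)))
    t=np.array(proj(i,(p[0],p[1],p[2]-.1326)));h=np.array(proj(i,(.4895,-.135,.112)))
    o0=np.array([u-40,v-60]);print(n,"tip exp crop",(t-o0)*5,"hole crop",(h-o0)*5)
    ims.append(cv2.resize(im[v-60:v+60,u-40:u+40],(400,600),interpolation=cv2.INTER_CUBIC))
cv2.imwrite("pics/h.png",np.hstack(ims))
E
```

```text
7.3833 [ 0.48977123 -0.13534454  0.25813519] [-0.62109477 -0.56059087 -1.01214799] [7.05846230e-01 7.08364793e-01 3.18801019e-04 5.64383818e-04]
scene tip exp crop [203.04901167 322.97889677] hole crop [204.19989022 342.49822713]
side tip exp crop [200.94440465 319.74677707] hole crop [200.29709859 338.34355125]
```

View pics/h.png

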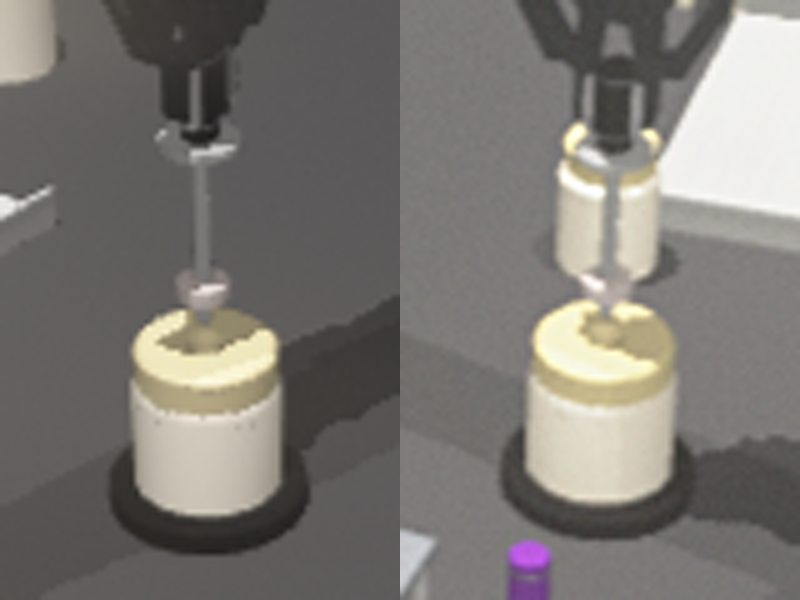

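Both views put the tip (crop (203,320) and (605,310)) straight above the well (crop (206,342) and (605,333)), within about 1 mm. I descend.

Emit:
step_arm(targets="-1 0 0 -0.008 0 0 0; -1 0 0 -0.014 0 0 0; -1 0 0 -0.02 0 0 0; -1 0 0 -0.025 0 0 0; -1 0 0 -0.03 0 0 0; -1 0 0 -0.035 0 0 0; -1 0 0 -0.04 0 0 0; -1 0 0 -0.044 0 0 0; -1 0 0 -0.044 0 0 0; -1 0 0 -0.044 0 0 0")

```text
clock: 8.32
eef_pos: [0.4892, -0.1355, 0.2352]
tool_rot: [0.706, 0.708, -0.0, -0.0]
ft_force: [-0.2, -0.2, -1.7]
grip_width: 0.0207
grasp_force: 59.0
```

Emit:
step_arm(targets="-1 0 0 -0.005 0 0 0; -1 0 0 -0.01 0 0 0; -1 0 0 -0.014 0 0 0; -1 0 0 -0.018 0 0 0; -1 0 0 -0.022 0 0 0; -1 0 0 -0.025 0 0 0; -1 0 0 -0.025 0 0 0; -1 0 0 -0.025 0 0 0")

```text
clock: 8.98
eef_pos: [0.4893, -0.1355, 0.223]
tool_rot: [0.706, 0.708, 0.0, 0.0]
ft_force: [-1.0, -0.8, 2.5]
grip_width: 0.0204
grasp_force: 59.5
```

Emit:
step_arm(targets="-1 0 0 -0.004 0 0 0; -1 0 0 -0.008 0 0 0; -1 0 0 -0.012 0 0 0; -1 0 0 -0.016 0 0 0; -1 0 0 -0.02 0 0 0; -1 0 0 -0.024 0 0 0; -1 0 0 -0.028 0 0 0; -1 0 0 -0.032 0 0 0; -1 0 0 -0.036 0 0 0; -1 0 0 -0.036 0 0 0")

```text
clock: 9.82
eef_pos: [0.4892, -0.1355, 0.2042]
tool_rot: [0.706, 0.708, -0.0, -0.0]
ft_force: [-0.0, 0.2, 0.6]
grip_width: 0.0209
grasp_force: 59.3
```

Emit:
step_arm(targets="-1 0 0 -0.002 0 0 0; -1 0 0 -0.004 0 0 0; -1 0 0 -0.005 0 0 0; -1 0 0 -0.005 0 0 0")

```text
clock: 10.15
eef_pos: [0.4892, -0.1355, 0.2022]
tool_rot: [0.706, 0.708, -0.0, -0.0]
ft_force: [-0.9, 0.2, 2.3]
grip_width: 0.0207
grasp_force: 59.3
```

Emit:
step_arm(targets="-1 0 0 -0.002 0 0 0; -1 0 0 -0.004 0 0 0; -1 0 0 -0.005 0 0 0; -1 0 0 -0.005 0 0 0")

```text
clock: 10.48
eef_pos: [0.4892, -0.1355, 0.1996]
tool_rot: [0.706, 0.708, -0.0, -0.0]
ft_force: [-1.1, 0.4, 2.9]
grip_width: 0.0203
grasp_force: 59.3
```

Emit:
step_arm(targets="-1 0 0 -0.002 0 0 0; -1 0 0 -0.004 0 0 0; -1 0 0 -0.005 0 0 0; -1 0 0 -0.005 0 0 0")

```text
clock: 10.82
eef_pos: [0.4892, -0.1355, 0.1971]
tool_rot: [0.706, 0.708, -0.0, -0.0]
ft_force: [-0.6, 0.2, 2.2]
grip_width: 0.0204
grasp_force: 59.3
```

Emit:
step_arm(targets="-1 0 0 -0.002 0 0 0; -1 0 0 -0.004 0 0 0; -1 0 0 -0.005 0 0 0; -1 0 0 -0.005 0 0 0")

```text
clock: 11.15
eef_pos: [0.4892, -0.1355, 0.1946]
tool_rot: [0.706, 0.708, -0.0, -0.0]
ft_force: [-1.4, -1.3, 2.0]
grip_width: 0.0206
grasp_force: 59.3
```

Emit:
step_arm(targets="-1 0 0 -0.002 0 0 0; -1 0 0 -0.004 0 0 0; -1 0 0 -0.005 0 0 0; -1 0 0 -0.005 0 0 0")

```text
clock: 11.48
eef_pos: [0.4892, -0.1355, 0.1921]
tool_rot: [0.706, 0.708, -0.0, -0.0]
ft_force: [-0.5, -0.3, 3.6]
grip_width: 0.0206
grasp_force: 59.3
```

Emit:
step_arm(targets="-1 0 0 -0.002 0 0 0; -1 0 0 -0.004 0 0 0; -1 0 0 -0.005 0 0 0; -1 0 0 -0.005 0 0 0")

```text
clock: 11.82
eef_pos: [0.4892, -0.1355, 0.1896]
tool_rot: [0.706, 0.708, -0.0, -0.0]
ft_force: [-0.9, -0.4, 1.5]
grip_width: 0.0203
grasp_force: 59.3
```

Emit:
step_arm(targets="-1 0 0 -0.002 0 0 0; -1 0 0 -0.004 0 0 0; -1 0 0 -0.005 0 0 0; -1 0 0 -0.005 0 0 0")

```text
clock: 12.15
eef_pos: [0.4892, -0.1355, 0.1871]
tool_rot: [0.706, 0.708, -0.0, -0.0]
ft_force: [-0.9, 0.2, 3.0]
grip_width: 0.0201
grasp_force: 59.3
```

Emit:
step_arm(targets="-1 0 0 -0.002 0 0 0; -1 0 0 -0.004 0 0 0; -1 0 0 -0.005 0 0 0; -1 0 0 -0.005 0 0 0")

```text
clock: 12.48
eef_pos: [0.4892, -0.1355, 0.1846]
tool_rot: [0.706, 0.708, -0.0, -0.0]
ft_force: [-1.6, 0.4, 1.3]
grip_width: 0.0206
grasp_force: 59.3
```

Emit:
step_arm(targets="-1 0 0 -0.002 0 0 0; -1 0 0 -0.004 0 0 0; -1 0 0 -0.005 0 0 0; -1 0 0 -0.005 0 0 0")

```text
clock: 12.82
eef_pos: [0.4892, -0.1355, 0.1821]
tool_rot: [0.706, 0.708, -0.0, -0.0]
ft_force: [-0.9, 0.6, 2.1]
grip_width: 0.0203
grasp_force: 59.3
```

Emit:
step_arm(targets="-1 0 0 -0.002 0 0 0; -1 0 0 -0.004 0 0 0; -1 0 0 -0.005 0 0 0; -1 0 0 -0.005 0 0 0")

```text
clock: 13.15
eef_pos: [0.4892, -0.1355, 0.1796]
tool_rot: [0.706, 0.708, -0.0, -0.0]
ft_force: [-1.5, 0.4, 2.0]
grip_width: 0.0208
grasp_force: 59.3
```

Emit:
step_arm(targets="-1 0 0 -0.002 0 0 0; -1 0 0 -0.004 0 0 0; -1 0 0 -0.005 0 0 0; -1 0 0 -0.005 0 0 0")

```text
clock: 13.48
eef_pos: [0.4892, -0.1355, 0.1771]
tool_rot: [0.706, 0.708, -0.0, -0.0]
ft_force: [-1.8, -0.4, 2.0]
grip_width: 0.0202
grasp_force: 59.4
```

Emit:
step_arm(targets="-1 0 0 -0.002 0 0 0; -1 0 0 -0.004 0 0 0; -1 0 0 -0.005 0 0 0; -1 0 0 -0.005 0 0 0")

```text
clock: 13.82
eef_pos: [0.4892, -0.1355, 0.1746]
tool_rot: [0.706, 0.708, -0.0, -0.0]
ft_force: [-1.9, 1.3, 1.6]
grip_width: 0.0206
grasp_force: 59.4
```

Emit:
step_arm(targets="-1 0 0 -0.002 0 0 0; -1 0 0 -0.004 0 0 0; -1 0 0 -0.005 0 0 0; -1 0 0 -0.005 0 0 0")

```text
clock: 14.15
eef_pos: [0.4892, -0.1355, 0.1721]
tool_rot: [0.706, 0.708, -0.0, -0.0]
ft_force: [-1.5, 0.5, 2.4]
grip_width: 0.0206
grasp_force: 59.4
```

Emit:
step_arm(targets="-1 0 0 -0.002 0 0 0; -1 0 0 -0.004 0 0 0; -1 0 0 -0.005 0 0 0; -1 0 0 -0.005 0 0 0")

```text
clock: 14.48
eef_pos: [0.4892, -0.1355, 0.1696]
tool_rot: [0.706, 0.708, -0.0, -0.0]
ft_force: [-3.0, -0.1, 1.3]
grip_width: 0.0207
grasp_force: 59.4
```

Emit:
step_arm(targets="-1 0 0 -0.002 0 0 0; -1 0 0 -0.004 0 0 0; -1 0 0 -0.005 0 0 0; -1 0 0 -0.005 0 0 0")

```text
clock: 14.82
eef_pos: [0.4892, -0.1355, 0.1671]
tool_rot: [0.706, 0.708, -0.0, -0.0]
ft_force: [-1.4, 0.5, 2.3]
grip_width: 0.0207
grasp_force: 59.4
```

Emit:
step_arm(targets="-1 0 0 -0.002 0 0 0; -1 0 0 -0.004 0 0 0; -1 0 0 -0.005 0 0 0; -1 0 0 -0.005 0 0 0")

```text
clock: 15.15
eef_pos: [0.4892, -0.1355, 0.1646]
tool_rot: [0.706, 0.708, -0.0, -0.0]
ft_force: [-2.4, -0.0, 1.5]
grip_width: 0.0202
grasp_force: 59.4
```

Emit:
step_arm(targets="-1 0 0 -0.002 0 0 0; -1 0 0 -0.004 0 0 0; -1 0 0 -0.005 0 0 0; -1 0 0 -0.005 0 0 0")

```text
clock: 15.48
eef_pos: [0.4892, -0.1355, 0.1621]
tool_rot: [0.706, 0.708, -0.0, -0.0]
ft_force: [-2.0, -0.6, 1.7]
grip_width: 0.0205
grasp_force: 59.4
```

Emit:
step_arm(targets="-1 0 0 -0.002 0 0 0; -1 0 0 -0.004 0 0 0; -1 0 0 -0.005 0 0 0; -1 0 0 -0.005 0 0 0")

```text
clock: 15.82
eef_pos: [0.4893, -0.1355, 0.1596]
tool_rot: [0.706, 0.708, 0.0, -0.0]
ft_force: [-1.1, 0.7, 1.8]
grip_width: 0.021
grasp_force: 59.4
```

Emit:
step_arm(targets="-1 0 0 -0.002 0 0 0; -1 0 0 -0.004 0 0 0; -1 0 0 -0.005 0 0 0; -1 0 0 -0.005 0 0 0")

```text
clock: 16.15
eef_pos: [0.4896, -0.1356, 0.1586]
tool_rot: [0.706, 0.708, 0.0, 0.001]
ft_force: [-4.0, 0.2, 10.3]
grip_width: 0.0206
grasp_force: 60.3
```

```bash
python3 - <<'E'
from h import *
o=bot.get_obs();p=np.array(o["eef_pos"]);print(o["clock"],p,o["ft_force"],o["tool_rot"])
ims=[]
for n in("scene","side"):
    im=bot.camera(n)[:,:,::-1];i=cal(n)
    u,v=map(int,proj(i,(.4895,-.135,.13)));o0=np.array([u-40,v-60])
    print(n,"flange under exp",(np.array(proj(i,(p[0],p[1],p[2]-.0176)))-o0)*5,"collar top",(np.array(proj(i,(.4895,-.135,.124)))-o0)*5)
    ims.append(cv2.resize(im[v-60:v+60,u-40:u+40],(400,600),interpolation=cv2.INTER_CUBIC))
cv2.imwrite("pics/d.png",np.hstack(ims))
E
```

```text
16.15 [ 0.4896205  -0.13562519  0.1586295 ] [-3.99525878  0.19586784 10.31794719] [7.06031217e-01 7.08180238e-01 3.68975857e-04 7.31316063e-04]
scene flange under exp [202.36092531 285.06278751] collar top [203.83742659 310.20332242]
side flange under exp [202.37306085 288.48338019] collar top [201.1166073  312.19487898]
```

View pics/d.png

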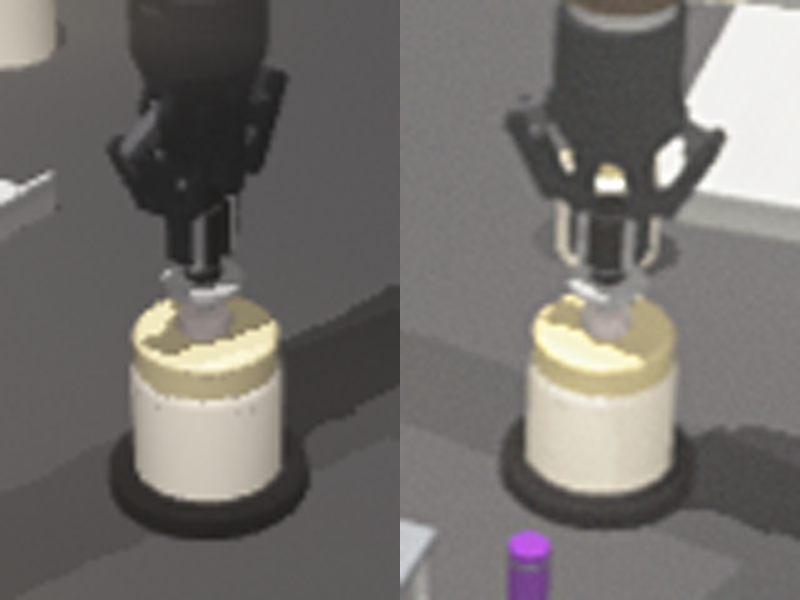

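Contact: Fz jumped to +10 N and the tool stopped 1 mm short. The picture shows the collar down on the lid just under the flange. I press a touch more to confirm a hard bottom.

Emit:
step_arm(targets="-1 0 0 -0.001 0 0 0; -1 0 0 -0.001 0 0 0; -1 0 0 -0.001 0 0 0")

```text
clock: 16.5
eef_pos: [0.4897, -0.1356, 0.1586]
tool_rot: [0.706, 0.708, 0.0, 0.001]
ft_force: [-4.5, 1.0, 13.0]
grip_width: 0.0211
grasp_force: 60.7
```

Emit:
step_arm(targets="-1 0 0 0.001 0 0 0; -1 0 0 0.002 0 0 0; -1 0 0 0.003 0 0 0; -1 0 0 0.003 0 0 0")

```text
clock: 16.83
eef_pos: [0.4897, -0.1356, 0.1587]
tool_rot: [0.706, 0.708, 0.0, 0.0]
ft_force: [-2.1, 0.7, 5.3]
grip_width: 0.0209
grasp_force: 59.7
```

Emit:
step_arm(targets="-0.3 0 0 0 0 0 0; -0.1 0 0 0 0 0 0; 0.1 0 0 0 0 0 0; 0.3 0 0 0 0 0 0; 0.6 0 0 0 0 0 0; 1 0 0 0 0 0 0; 1 0 0 0 0 0 0; 1 0 0 0 0 0 0; 1 0 0 0 0 0 0; 1 0 0 0 0 0 0")

```text
clock: 17.67
eef_pos: [0.4893, -0.1355, 0.1583]
tool_rot: [0.706, 0.708, 0.0, 0.0]
ft_force: [-0.5, 0.1, 0.5]
grip_width: 0.0854
grasp_force: 0.0
```

Emit:
step_arm(targets="1 0 0 0.01 0 0 0; 1 0 0 0.04 0 0 0; 1 0 0 0.08 0 0 0; 1 0 0 0.12 0 0 0; 1 0 0 0.18 0 0 0; 1 0 0 0.25 0 0 0; 1 0 -0.06 0.3 0 0 0; 1 0 -0.12 0.3 0 0 0; 1 0 -0.12 0.3 0 0 0; 1 0 -0.12 0.3 0 0 0")

```text
clock: 18.5
eef_pos: [0.4892, -0.1966, 0.3087]
tool_rot: [0.707, 0.707, 0.0, 0.0]
ft_force: [-0.1, 0.2, 0.4]
grip_width: 0.0853
grasp_force: 0.0
```

```bash
python3 - <<'E'
from h import *
o=bot.get_obs();print(o["clock"],o["eef_pos"],o["ft_force"],o["grip_width"])
ims=[]
for n in("scene","side","wrist"):
    im=bot.camera(n)[:,:,::-1];i=cal(n)
    u,v=map(int,proj(i,(.4895,-.135,.14)));w=45 if n!="wrist" else 90
    v=max(v,w+w//4);print(n,u,v)
    ims.append(cv2.resize(im[max(0,v-int(w*1.25)):v+int(w*1.25),u-w:u+w],(266,332),interpolation=cv2.INTER_CUBIC))
cv2.imwrite("pics/e.png",np.hstack(ims))
E
```

```text
18.5 [ 0.489206   -0.19662828  0.30868888] [-0.05386836  0.17852399  0.39179293] 0.08533625136983058
scene 270 157
side 340 198
wrist 287 123
```

View pics/e.png

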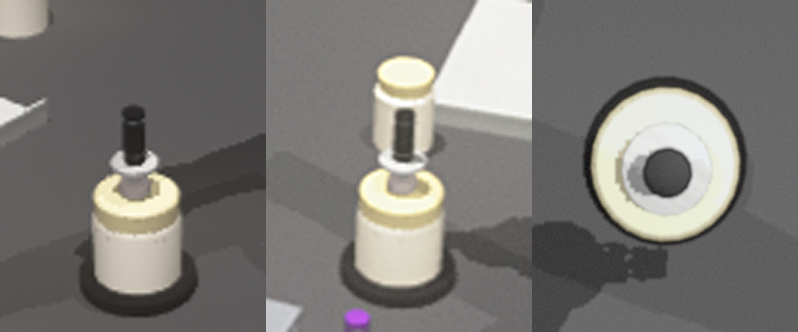

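The gauge stands upright and free at crop (133,140) in the scene view and (403,140) in the side view. Its collar is on the lid and the gripper is clear, so I hand in.

```bash
python3 -c "
from workcell import bot
print(bot.job_done())"
```

```text
the job is handed in; nothing more can be done
None
```

The dip gauge stands upright in the canister's probe well, about 86 mm deep, with its rod on the bottom and its collar on the lid; it was released with the arm clear, and the job was handed in at about 18.7 s, result not reported.

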